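Release the stop arm and hold it at the clip's mark

ROBOT

A 6-joint arm with a two-finger parallel gripper is mounted at the origin on the work surface. World frame = base frame: x ahead of the robot, y to its left, z up, the work surface at z = 0. Lengths are in m, angles in rad, forces in N, time in s.
With the tool pointing down it reaches from about 0.325 to 0.9 m from the base axis. Payload 6.1 kg.
Tool frame: the origin (TCP) lies between the finger pads; the fingertips stand tcp_to_tips ahead of it and the grasp point (between the pads) lies 11 mm behind it (tcp_to_tips is the distance from the TCP to the fingertips, in m); y points along the fingers, x is the direction in which the jaws open and shut, and the axes are right-handed (so a half turn about y gives the same grasp; the last joint's range is limited). The gripper opens to 85 mm and grips with 20 to 120 N. Pads are 22 mm wide; open, the fingers measure 114 mm over their backs; the gripper's body (76 mm by 85 mm) begins 54 mm behind the grasp point. The pads swing forward as they close: fully open they stand 13 mm farther back than shut.
Start: joints at [-1.354, 0.22, 1.526, -0, 1.395, -0.126], TCP at [0.21, -0.589, 0.239] pointing down, gripper open.
Joint ranges: [-2.98, 2.98], [-0.91, 2.08], [0.09, 2.57], [-1.24, 4.39], [0.2, 2.65], [-2.68, 2.68]. Speed limits (rad/s): [2.57, 2.57, 3.01, 3.14, 3.14, 3.14].

INTERFACE

Orientations are given as a unit quaternion [w, x, y, z].
In Python, from workcell import * gives the robot as it stands.
- The arm moves only by the tool servo_tool, never from a script. Its argument "rows" is a list of rows, each a list of 7 numbers: the turn, a rotation vector about the world's x, y, z in degrees, then the shift along the world's x, y, z in m, then the gripper command: -1 is fully open, 1 is shut, values between are in proportion. A call has 1 to 20 rows; each row is the pose to reach, as a shift and turn from the pose commanded when the call began; what a row does not reach only later rows make up. A row lasts 1/8 s, in which the tool goes at most 62.5 mm and 10.7 degrees, less where a joint would pass 70% of its speed; a pose out of reach is approached as far as the arm can. A call with a gripper value outside its range is refused whole. The fingers move at their own pace and stop on an object; the grip force is fixed at half the most. Time passes only in rows, so rows that repeat a pose let the fingers close. It gives the time, the measured TCP pose, the force and the opening at its end, in the units of the state.
- get_state(): the state, without advancing time (a new reading comes with each control period).
- get_image(name): name is "side" or "top"; returns a dict with "color" (384x512x3 uint8, red, green, blue), "z_map" (384x512 float32, m along the optical axis (not along the pixel's ray), 0 where there is no reading), "fx", "fy", "cx", "cy" (pixels), "R" (3x3) and "t" (3): a world point X has camera coordinates R X + t. Camera axes: x right, y down, z forward; pixel columns grow to the right and rows downward; lengths in m; the calibration is good to about 2 mm. A picture is of the moment at which its call begins.
- hand_in(): hands the job in, once; it reports no verdict.
The state is a dict: "clock": time; "q": joint angles; "dq": joint speeds; "joint_efforts": joint torques, N m; "tcp_pos": TCP position; "tcp_rot": TCP orientation; "force": force on the tool from outside, world axes, zero at the start; "wrist_torque": the same for the moment, N m; "width": finger opening in m.
Only numpy, scipy, OpenCV 4.12 (cv2) and the standard library are available. Lean on these libraries where they do the work, as an engineer would, in place of code of your own. Each camera call takes 0.05 s, during which the arm holds its last target. There are 200 camera calls.

TASK

Unlock the bench gauge's telescoping stop arm by pressing its round lock button all the way down, then take the arm by its upright post and pull it out along the scale until its pointer lines up with the tongue of the saddle clip that marks the wanted box size. The arm is sprung and slides back when let go, so finish while still holding it at the mark. Leave the clip and everything else on the bench where they are.

Things in the scene. Friction and masses are not known exactly. Their poses are not given: they have to be found in the camera images.
- gauge: the stop gauge, fixed to the bench: a wooden plank 460 x 150 x 16 mm with a dark steel sleeve (200 long, 41 wide, top 54 mm above the bench) along one half and a paper scale (marks 10 mm apart) on the other half. Origin under the plank's centre, at bench height; its x axis runs along the plank in the direction in which the arm slides out of the sleeve, z up, the scale lies on the +y side. The sleeve spans x -210 to -10 mm, along y = 0
- lock_button (a joint): travel of the lock button in m: 0 = up (locked), 0.009 = fully down. It moves straight down with about 4 N, has no spring and stays down where it is left; the arm is free once it is about 7 mm down or more. While it is up, the arm cannot be pulled out more than 2 to 3 mm
- button_top (a point): centre of the top face of the lock button, a round steel button 26 mm across on top of the sleeve, in a flat collar 38 mm across; up, its top stands 70 mm above the bench (12 mm above the collar), fully down 61 mm
- stop_arm (a joint): extension of the telescoping stop arm in m: 0 = fully in (where it starts), at most 0.17. A return spring pulls it in with 3 N at 0, growing by 0.2 N per 10 mm
- post_centre (a point): centre (half-way up) of the upright round wooden post on the arm's head: 26 mm across, 48 mm high, from 50 to 98 mm above the bench, so this point is 74 mm above it. It is the grip and moves with the arm along the gauge's x; the head below the post is a steel block 50 mm wide whose top is 50 mm above the bench, with a stop plate 54 mm high on its far (+x) face
- pointer (a point): tip of the arm's pointer, a steel tongue 4 mm wide that sticks out of the head towards the scale, 27 mm above the bench; moves with the arm, at the same place along the gauge's x as the post's centre, 47 mm to its +y side
- clip_mark (a point): tip of the tongue of the saddle clip, the small steel clip (16 mm along the scale, 14 mm wide, its top 34 mm above the bench) that rides on the scale's outer edge and marks the wanted setting; its 3 mm wide tongue points at the arm. The setting is reached when pointer and this tip have the same x in the gauge's frame, tongue to tongue
- clip (a joint): place of the clip on the scale in m, the same scale as the arm's extension: the arm must be extended by this value. The clip is stiff to slide (6 N) and must stay where it is
- oval_box_mid (a point): bystander: small lidded oval bentwood box 102 x 72 x 55 mm high, beside the gauge; point at its centre
- tack_tray_mid (a point): bystander: open steel tray 100 x 70 x 30 mm high, beside the gauge; point at its centre
- mallet_mid (a point): bystander: hammer lying beside the gauge on the robot's side; point near the middle of it
- glue_jar_mid (a point): bystander: closed jar 64 mm across, 90 mm high; point at its centre
- oval_form_mid (a point): bystander: solid oval wooden form 140 x 80 x 50 mm high; point at its centre
- brush_mid (a point): bystander: brush lying on the bench; point near the middle of it
- round_box_mid (a point): bystander: round lidded bentwood box 105 mm across, 65 mm high; point at its centre

How it is judged:
On the way, in this order (a step that is already met when the one before it is completed fails the run):
1. the lock button is pressed down while the arm is still in (value of joint lock_button above 0.0075 m and value of joint stop_arm below 0.005 m), for 0.2 s.
2. the arm is being drawn out by the fingers (value of joint stop_arm above 0.03 m and contact force between the fingers and stop_arm above 1 N), for 0.2 s.
At the end, for the whole second after the job is handed in: the pointer is within 4 mm of the clip's tongue along the scale, at rest (under 10 mm/s), the lock button is still down (over 6.5 mm) and the fingers hold the arm there (over 2 N on it) (x of pointer in the frame of clip_mark between -0.004 and 0.004 m and contact force between the fingers and stop_arm above 2 N and velocity of joint stop_arm between -0.01 and 0.01 m/s and value of joint lock_button above 0.0065 m); the arm keeps its last pose, push and grip.
It fails at once if the clip is shifted by more than 3 mm (distance of clip_mark from where it was at the start of the episode above 0.003 m).
It fails at once if something else on the bench is moved by more than 25 mm (distance of any of oval_box_mid, tack_tray_mid, mallet_mid, glue_jar_mid, oval_form_mid, brush_mid, round_box_mid from where it was at the start of the episode above 0.025 m).
It also fails if it takes over 45 s, if anything falls off the work surface, if the arm or the gripper's body presses on something with over 40 N, if the wrist force passes 120 N, or if a joint passes its speed limit or range.

## Working session

There is one attempt and no reset: what is moved stays moved. The work goes in short steps, Python scripts to look and compute and a tool call to move; the robot and the scene stay as the last step left them, time stands still between calls to the robot, and variables do not carry over. Pictures are saved under pics/ and viewed, about 8 in all and at most 12, crops included, and the job is handed in when it is done.

Besides the shell and the picture viewer there is one more tool, called after "Request:" as name(argument=value, ...), one argument or row to a line, values as JSON. servo_tool: Moves the arm, as the interface text tells. Its arguments: {"type":"object","properties":{"rows":{"type":"array","items":{"type":"array","items":{"type":"number"}}}},"required":["rows"]}

```bash
mkdir -p pics
cat > h.py <<'E'
from workcell import *
import numpy as np, cv2
def save(name,fn,im=None):
    im=im or get_image(name); cv2.imwrite('pics/'+fn,im['color'][...,::-1]); return im
def ray(im,u,v,z):
    R=np.array(im['R']);t=np.array(im['t']);c=-R.T@t
    d=R.T@np.array([(u-im['cx'])/im['fx'],(v-im['cy'])/im['fy'],1]); return c+d*(z-c[2])/d[2]
def cloud(im):
    v,u=np.mgrid[:384,:512];z=im['z_map'];P=np.stack([(u-im['cx'])/im['fx']*z,(v-im['cy'])/im['fy']*z,z],-1)
    return (P-np.array(im['t']))@np.array(im['R'])
E
python3 - <<'E'
from h import *
for n in('top','side'):
    im=save(n,n+'0.png'); np.save(n+'0.npy',im,allow_pickle=True)
    print(n,-np.array(im['R']).T@im['t'],np.round(im['R'],2).tolist())
s=get_state();print(s)
a=cv2.imread('pics/top0.png');cv2.imwrite('pics/top0b.png',cv2.resize(a,(800,600),interpolation=cv2.INTER_CUBIC))
E
```

```text
top [0.30371141 0.01462468 1.30027387] [[0.05, -1.0, 0.01], [-0.98, -0.05, -0.21], [0.21, 0.0, -0.98]]
side [-0.34023694  0.87799924  0.85658981] [[-0.71, -0.71, -0.01], [-0.36, 0.38, -0.85], [0.61, -0.6, -0.52]]
{'clock': 0.1, 'q': array([-1.35410138e+00,  2.21153991e-01,  1.52754506e+00,  2.10465827e-05,
        1.39472347e+00, -1.26116620e-01]), 'dq': array([-0.00071931, -0.0025914 , -0.0019307 ,  0.0004842 , -0.00072629,
        0.00047035]), 'joint_efforts': array([-4.05820647e-04, -4.98250294e+01, -3.90545690e+01, -1.79204285e-04,
        5.76330713e-03,  1.18025380e-05]), 'tcp_pos': array([ 0.209957  , -0.58808501,  0.23827888]), 'tcp_rot': array([ 0.57839753, -0.57751414,  0.4078628 , -0.40691726]), 'force': array([ 0.27492102, -0.20868106,  1.14223617]), 'wrist_torque': array([-0.03025256,  0.00899087, -0.03340442]), 'width': 0.08554480642667563}
```

View pics/top0b.png

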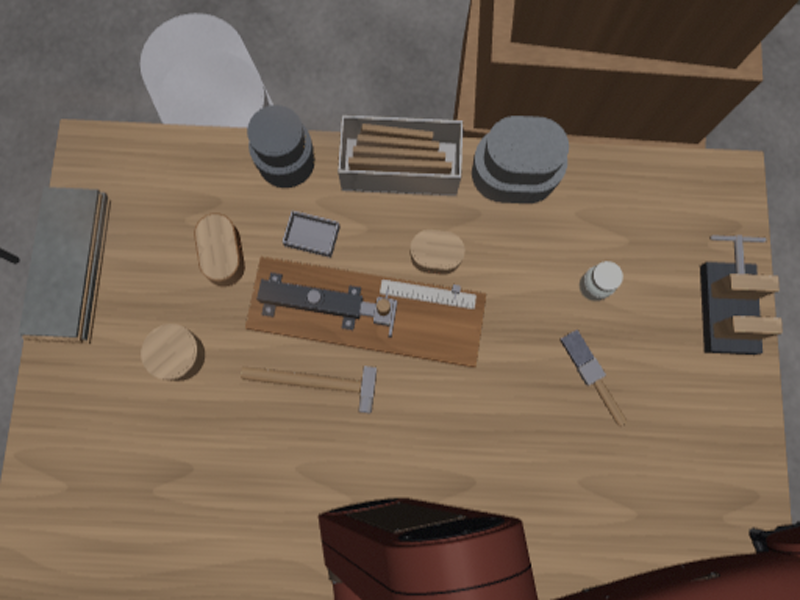

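View pics/side0.png

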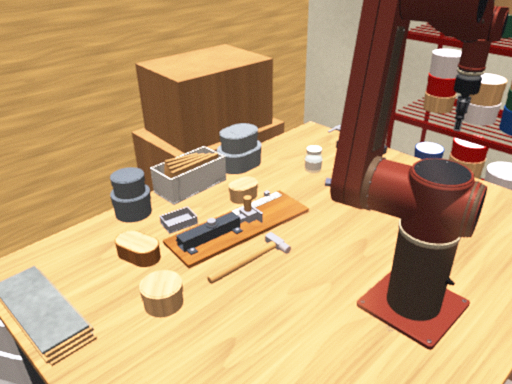

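The top view shows (800 px scale) the plank from (247,258) to (486,365), the button at (314,297), the post at (383,305), the pointer head at about (385,312) and the clip at (456,289). The gauge's x axis points right, which is about world -y, and the mallet lies on the robot's side at (330,382). The side view shows the same layout with nothing hiding the gauge.

Run:
```python
from h import *
im=np.load('top0.npy',allow_pickle=True).item()
P=cloud(im); c=im['color']
hsv=cv2.cvtColor(c,cv2.COLOR_RGB2HSV)
roi=np.zeros((384,512),bool); roi[160:240,150:318]=1
z=P[...,2]
print('bench z',np.median(z[245:255,150:300]))
m=roi&(z>0.010)&(z<0.024)
m=cv2.morphologyEx(m.astype(np.uint8),cv2.MORPH_OPEN,np.ones((3,3)))
n,l,st,ce=cv2.connectedComponentsWithStats((roi&(z>0.011)).astype(np.uint8))
k=1+np.argmax(st[1:,4]); mm=((l==k)).astype(np.uint8)
pl=P[(l==k)&(z<0.022)][:,:2].astype(np.float32)
r=cv2.minAreaRect(pl);print('plank',r,cv2.boxPoints(r))
def rep(name,m):
    q=P[m];v,u=np.nonzero(m);print(name,len(q),q.mean(0).round(4),np.median(q,0).round(4),u.mean().round(2),v.mean().round(2))
rep('post',roi&(z>0.088)&(z<.11))
b=roi&(z>0.064)&(z<.078);v,u=np.mgrid[:384,:512]
rep('button',b&(abs(u-201)<14)&(abs(v-190)<12))
rep('clip',roi&(z>0.026)&(z<.045)&(abs(u-292)<10)&(abs(v-185)<10))
cv2.imwrite('pics/crop.png',cv2.resize(c[160:240,155:315,::-1],None,fx=5,fy=5,interpolation=cv2.INTER_CUBIC))
```

```text
bench z 0.0022585817745516858
plank ((0.5643185973167419, 0.07388816773891449), (0.46013200283050537, 0.15127860009670258), 83.09272003173828) [[ 0.46155986 -0.14541142]
 [ 0.61174047 -0.16360463]
 [ 0.6670773   0.29318774]
 [ 0.5168967   0.31138098]]
post 64 [0.5586 0.0391 0.0987] [0.5583 0.0388 0.0991] 244.86 194.83
button 57 [0.5753 0.1721 0.0721] [0.5756 0.1718 0.0722] 200.56 189.12
clip 33 [ 0.6106 -0.1006  0.0332] [ 0.6098 -0.1006  0.0342] 291.21 184.88
```

View pics/crop.png

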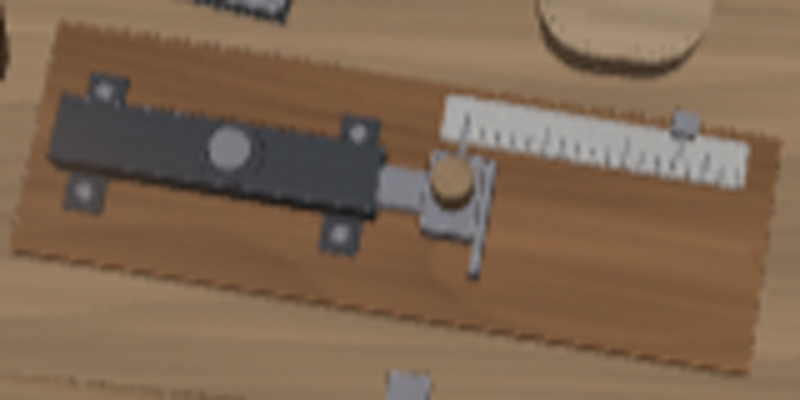

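The crop shows the button at (229,147), the post top at (452,178), the pointer at (465,140) and the clip at (685,125) with its tongue at (680,145). The plank fit measures 460 x 151 mm, matching the given size. In the gauge frame the button is at (-99, -1), the post at (35, -1) and the clip at (168, 67) mm, so the extension needed is about 132 mm. The slide direction is (-0.120, -0.993). Next I move over the button with the gripper shut.

Request:
servo_tool(
  rows=[
    [0, 0, -7, 0.06, 0.05, 0, 1],
    [0, 0, -14, 0.09, 0.105, 0, 1],
    [0, 0, -20, 0.12, 0.16, 0, 1],
    [0, 0, -26.5, 0.15, 0.215, 0, 1],
    [0, 0, -26.5, 0.18, 0.27, 0, 1],
    [0, 0, -26.5, 0.21, 0.325, 0, 1],
    [0, 0, -26.5, 0.24, 0.38, 0, 1],
    [0, 0, -26.5, 0.27, 0.435, 0, 1],
    [0, 0, -26.5, 0.29, 0.49, 0, 1],
    [0, 0, -26.5, 0.31, 0.545, 0, 1],
    [0, 0, -26.5, 0.33, 0.6, 0, 1],
    [0, 0, -26.5, 0.345, 0.65, 0, 1],
    [0, 0, -26.5, 0.355, 0.7, 0, 1],
    [0, 0, -26.5, 0.365, 0.76, 0, 1],
    [0, 0, -26.5, 0.365, 0.76, -0.03, 1],
    [0, 0, -26.5, 0.365, 0.76, -0.06, 1],
    [0, 0, -26.5, 0.365, 0.76, -0.06, 1],
    [0, 0, -26.5, 0.365, 0.76, -0.06, 1],
  ],
)

```text
clock: 2.35
tcp_pos: [0.5755, 0.1713, 0.1802]
tcp_rot: [-0.469, 0.469, -0.529, 0.529]
force: [0.2, 0.1, 0.9]
width: -0.0003
```

Run:
```python
from h import *
import workcell
print([n for n in dir(workcell) if not n.startswith('__')], getattr(workcell,'tcp_to_tips',None))
from scipy.spatial.transform import Rotation as Ro
s=get_state();print(s['tcp_pos'],s['width'],s['force'],s['q']);q=s['tcp_rot'];print(Ro.from_quat([*q[1:],q[0]]).as_matrix().round(3))
a=save('side','s1.png');cv2.imwrite('pics/s1c.png',cv2.resize(a['color'][120:280,130:330,::-1],None,fx=4,fy=3.75,interpolation=cv2.INTER_CUBIC))
```

```text
['IKError', 'get_image', 'get_state', 'hand_in', 'tcp_to_tips'] 0.008
[0.57551073 0.17128378 0.18020924] -0.00027613595729730593 [0.20423287 0.07534011 0.90424285] [1.57980712e-01 2.09277034e-01 1.65305415e+00 2.85250777e-05
 1.27848903e+00 1.84873117e+00]
[[-0.12   0.001  0.993]
 [-0.993  0.    -0.12 ]
 [-0.    -1.     0.001]]
```

Request:
servo_tool(
  rows=[
    [0, 0, 0, 0, 0, -0.04, 1],
    [0, 0, 0, 0, 0, -0.08, 1],
    [0, 0, 0, 0, 0, -0.096, 1],
    [0, 0, 0, 0, 0, -0.1, 1],
    [0, 0, 0, 0, 0, -0.103, 1],
    [0, 0, 0, 0, 0, -0.106, 1],
    [0, 0, 0, 0, 0, -0.108, 1],
    [0, 0, 0, 0, 0, -0.109, 1],
    [0, 0, 0, 0, 0, -0.109, 1],
  ],
)

```text
clock: 3.52
tcp_pos: [0.5759, 0.1715, 0.071]
tcp_rot: [-0.47, 0.469, -0.529, 0.529]
force: [1.9, 1.0, 3.4]
width: -0.0002
```

Request:
servo_tool(
  rows=[
    [0, 0, 0, 0, 0, -0.001, 1],
    [0, 0, 0, 0, 0, -0.002, 1],
    [0, 0, 0, 0, 0, -0.002, 1],
  ],
)

```text
clock: 3.9
tcp_pos: [0.5755, 0.1715, 0.069]
tcp_rot: [-0.469, 0.469, -0.529, 0.529]
force: [0.5, 0.8, 7.2]
width: -0.0001
```

Request:
servo_tool(
  rows=[
    [0, 0, 0, 0, 0, -0.001, 1],
    [0, 0, 0, 0, 0, -0.0015, 1],
    [0, 0, 0, 0, 0, -0.0015, 1],
    [0, 0, 0, 0, 0, -0.0015, 1],
  ],
)

```text
clock: 4.4
tcp_pos: [0.5758, 0.1715, 0.069]
tcp_rot: [-0.47, 0.469, -0.529, 0.529]
force: [-3.0, -0.5, 16.5]
width: -0.0001
```

The TCP stopped at z = 0.069, so the tips are at 61 mm with 16 N on them and the button is fully down. Now I lift, open, and go over the post.

Request:
servo_tool(
  rows=[
    [0, 0, 0, 0, 0, 0.03, 1],
    [0, 0, 0, 0, 0, 0.08, -1],
    [0, 0, 0, -0.002, -0.02, 0.09, -1],
    [0, 0, 0, -0.008, -0.07, 0.09, -1],
    [0, 0, 0, -0.0155, -0.1325, 0.09, -1],
    [0, 0, 0, -0.0155, -0.1325, 0.09, -1],
    [0, 0, 0, -0.0155, -0.1325, 0.09, -1],
    [0, 0, 0, -0.0155, -0.1325, 0.09, -1],
  ],
)

```text
clock: 5.4
tcp_pos: [0.5591, 0.04, 0.1561]
tcp_rot: [0.469, -0.47, 0.529, -0.528]
force: [0.8, 0.8, 0.1]
width: 0.0855
```

Run:
```python
from h import *
s=get_state();print(s['tcp_pos'],s['width'])
a=save('side','s2.png');cv2.imwrite('pics/s2c.png',cv2.resize(a['color'][130:280,150:330,::-1],None,fx=4,fy=4,interpolation=cv2.INTER_CUBIC))
```

```text
[0.55909933 0.03997838 0.15608782] 0.08552513800290226
```

View pics/s2c.png

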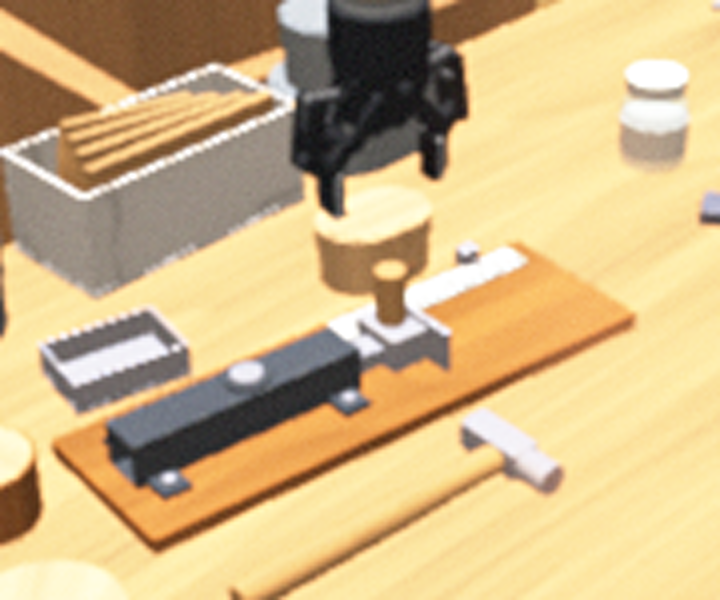

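The side crop shows the button sunk flush at (246,374) and the open gripper straight above the post at (390,285), with the jaws along the slide. Next I descend and close.

Request:
servo_tool(
  rows=[
    [0, 0, 0, 0.001, -0.001, -0.04, -1],
    [0, 0, 0, 0.001, -0.001, -0.075, -1],
    [0, 0, 0, 0.001, -0.001, -0.086, -1],
    [0, 0, 0, 0.001, -0.001, -0.086, -1],
    [0, 0, 0, 0.001, -0.001, -0.086, 1],
    [0, 0, 0, 0.001, -0.001, -0.086, 1],
    [0, 0, 0, 0.001, -0.001, -0.086, 1],
    [0, 0, 0, 0.001, -0.001, -0.086, 1],
    [0, 0, 0, 0.001, -0.001, -0.086, 1],
    [0, 0, 0, 0.001, -0.001, -0.086, 1],
  ],
)

```text
clock: 6.7
tcp_pos: [0.5611, 0.038, 0.0718]
tcp_rot: [-0.47, 0.469, -0.529, 0.529]
force: [-2.0, 1.2, 5.7]
width: 0.0245
```

The opening of 24.5 mm matches the 26 mm post, so it is held. Now I pull about 118 mm, a little short, and then take a closer look.

Request:
servo_tool(
  rows=[
    [0, 0, 0, -0.0006, -0.005, 0, 1],
    [0, 0, 0, -0.0018, -0.015, 0, 1],
    [0, 0, 0, -0.0036, -0.03, 0, 1],
    [0, 0, 0, -0.0055, -0.045, 0, 1],
    [0, 0, 0, -0.0073, -0.06, 0, 1],
    [0, 0, 0, -0.0091, -0.075, 0, 1],
    [0, 0, 0, -0.0109, -0.09, 0, 1],
    [0, 0, 0, -0.0127, -0.105, 0, 1],
    [0, 0, 0, -0.0139, -0.115, 0, 1],
    [0, 0, 0, -0.0142, -0.117, 0, 1],
    [0, 0, 0, -0.0142, -0.117, 0, 1],
    [0, 0, 0, -0.0142, -0.117, 0, 1],
  ],
)

```text
clock: 8.2
tcp_pos: [0.547, -0.0784, 0.0718]
tcp_rot: [0.47, -0.468, 0.529, -0.529]
force: [-0.2, 4.5, 5.5]
width: 0.0248
```

Run:
```python
from h import *
s=get_state();print(s['tcp_pos'],s['width'],s['force'])
for n,(a,b,c,d) in {'top':(150,230,240,340),'side':(150,225,215,315)}.items():
    im=save(n,n+'3.png');np.save(n+'3.npy',im,allow_pickle=True)
    cv2.imwrite(f'pics/{n}3c.png',cv2.resize(im['color'][a:b,c:d,::-1],None,fx=7,fy=7,interpolation=cv2.INTER_CUBIC))
```

```text
[ 0.54704714 -0.07835244  0.07178526] 0.024822397741969884 [-0.1565414   4.45446723  5.47157206]
```

View pics/top3c.png

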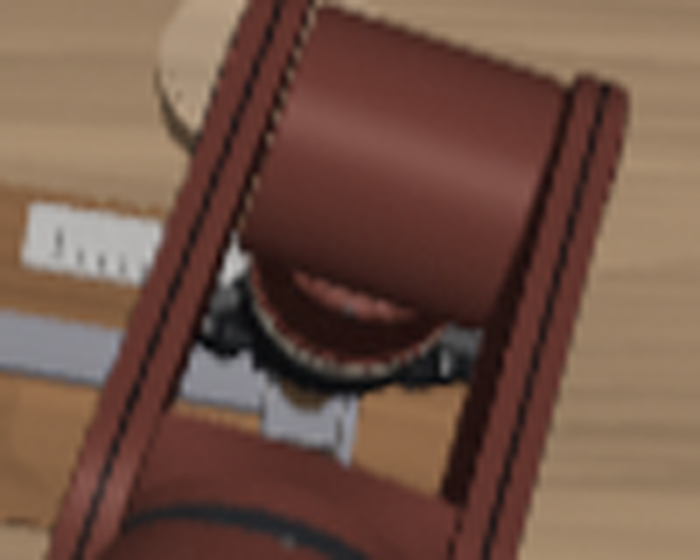

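View pics/side3c.png

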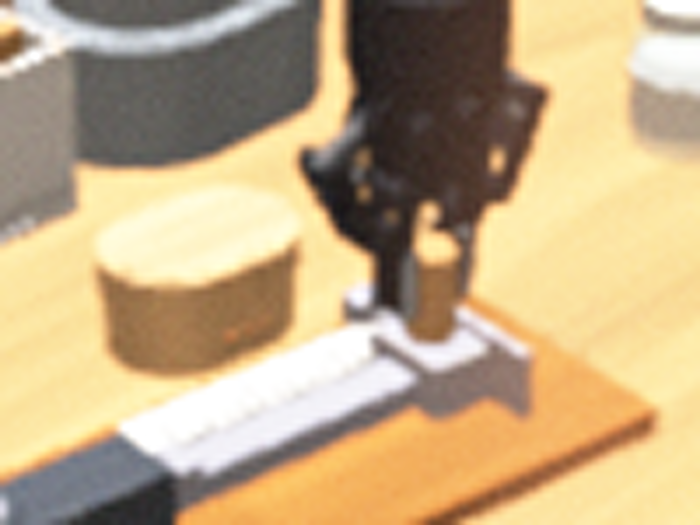

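The top view now has the pointer and clip hidden behind the wrist. The side crop shows the post held between the fingers at (432,285), the head at (435,345), the extended arm and the clip at (360,300), partly behind a finger. The post's place is well known from the grip, so I measure pointer and clip tongue once more in the unobstructed first pictures.

Run:
```python
from h import *
X=np.array([-.1203,-.9927]);Y=np.array([.9927,-.1203]);O=np.array([.5643,.0739])
T=np.load('top0.npy',allow_pickle=True).item();S=np.load('side0.npy',allow_pickle=True).item()
def g(p): d=np.array(p)[:2]-O; return (d@X*1000).round(1),(d@Y*1000).round(1)
def proj(im,x,y,z):
    p=np.array([*(O+X*x+Y*y),z]);c=np.array(im['R'])@p+im['t'];return im['cx']+im['fx']*c[0]/c[2],im['cy']+im['fy']*c[1]/c[2]
# crops: pointer & clip in both views, 12x, with grey ticks none
out=[]
for im in(T,S):
    row=[]
    for x,y,z in((.036,.047,.027),(.168,.060,.03)):
        u,v=map(int,np.round(proj(im,x,y,z)));k=im['color'][v-11:v+12,u-15:u+16,::-1]
        row.append(cv2.copyMakeBorder(cv2.resize(k,None,fx=12,fy=12,interpolation=cv2.INTER_CUBIC),2,2,2,2,0));print('crop origin',u-15,v-11)
    out.append(np.hstack(row))
cv2.imwrite('pics/tongues.png',np.vstack(out))
# steel clip blob, by height, in both views
for n,im in(('top',T),('side',S)):
    P=cloud(im);d=P[...,:2]-O;gx=d@X;gy=d@Y;z=P[...,2]
    m=(abs(gx-.168)<.015)&(abs(gy-.067)<.013)&(z>.029)&(z<.042)
    v,u=np.nonzero(m);print(n,m.sum(),'clip gx range',(1e3*np.percentile(gx[m],[0,5,50,95,100])).round(1),'gy',(1e3*np.percentile(gy[m],[0,50,100])).round(1),'centroid ray',g(ray(im,u.mean(),v.mean(),.034)))
    m=(abs(gx-.035)<.02)&(abs(gy)<.02)&(z>.094)&(z<.108);v,u=np.nonzero(m);print('  post top',m.sum(),g(ray(im,u.mean(),v.mean(),.098)))
```

```text
crop origin 233 174
crop origin 276 176
crop origin 222 199
crop origin 252 183
top 25 clip gx range [160.4 161.2 169.1 175.6 175.9] gy [54.7 70.  76.7] centroid ray (np.float64(168.6), np.float64(69.2))
  post top 59 (np.float64(34.9), np.float64(-0.5))
side 22 clip gx range [162.8 163.6 169.5 178.8 179.7] gy [54.7 61.2 74.1] centroid ray (np.float64(172.1), np.float64(64.8))
  post top 39 (np.float64(39.3), np.float64(-4.9))
```

View pics/tongues.png

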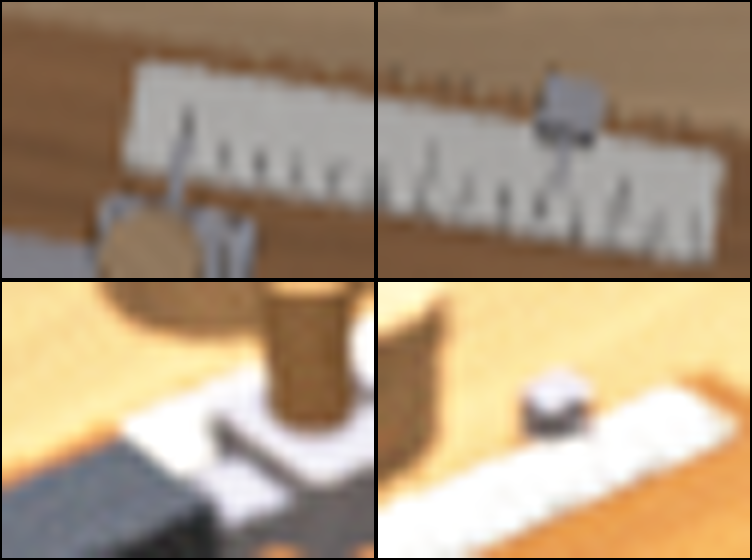

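The composite's top row shows the pointer tip at about (183,148) in the left crop and the clip tongue tip at about (556,185) in the right crop, with the clip body at (570,105). In the side view (lower row) the tongues are washed out. Clip minus post is 133.7 mm from the top view and 132.8 mm from the side view. I cast rays for the tongue tips too.

Run:
```python
from h import *
X=np.array([-.1203,-.9927]);Y=np.array([.9927,-.1203]);O=np.array([.5643,.0739])
T=np.load('top0.npy',allow_pickle=True).item();S=np.load('side3.npy',allow_pickle=True).item()
def g(p): d=np.array(p)[:2]-O; return (d@X*1000).round(1),(d@Y*1000).round(1)
print('pointer',g(ray(T,233+(183-2)/12-.5,174+(148-2)/12-.5,.027)),'clip tip',g(ray(T,276+(556-380)/12-.5,176+(185-2)/12-.5,.027)))
print('tcp start',g([.5611,.038]),'now',g(get_state()['tcp_pos']))
# present post top in the side view (same bias as clip there: 172.1 / post 39.3)
P=cloud(S);d=P[...,:2]-O;gx=d@X;gy=d@Y;z=P[...,2];h=cv2.cvtColor(S['color'],cv2.COLOR_RGB2HSV)
m=(abs(gx-.153)<.02)&(abs(gy)<.02)&(z>.094)&(z<.108)&(h[...,1]>90);v,u=np.nonzero(m);print('post now side',m.sum(),u.mean(),v.mean(),g(ray(S,u.mean(),v.mean(),.098)))
```

```text
pointer (np.float64(35.3), np.float64(43.4)) clip tip (np.float64(167.6), np.float64(49.5))
tcp start (np.float64(36.0), np.float64(1.1)) now (np.float64(153.2), np.float64(1.2))
post now side 32 277.46875 184.09375 (np.float64(163.4), np.float64(-1.7))
```

The estimates of the extension needed are 132.3 mm (tongue tips), 133.7 mm (top view bodies) and 132.8 mm (side view), so about 133 mm. The target TCP gauge x is about 168.6 mm, which is 15.4 mm further.

Request:
servo_tool(
  rows=[
    [0, 0, 0, -0.0006, -0.005, 0, 1],
    [0, 0, 0, -0.0012, -0.01, 0, 1],
    [0, 0, 0, -0.0017, -0.014, 0, 1],
    [0, 0, 0, -0.0018, -0.0153, 0, 1],
    [0, 0, 0, -0.0018, -0.0153, 0, 1],
    [0, 0, 0, -0.0018, -0.0153, 0, 1],
    [0, 0, 0, -0.0018, -0.0153, 0, 1],
  ],
)

```text
clock: 9.18
tcp_pos: [0.5452, -0.0935, 0.0718]
tcp_rot: [0.47, -0.468, 0.529, -0.529]
force: [-0.2, 5.2, 5.6]
width: 0.0248
```

Run:
```python
from h import *
X=np.array([-.1203,-.9927]);Y=np.array([.9927,-.1203]);O=np.array([.5643,.0739])
s=get_state();d=s['tcp_pos'][:2]-O;print(s['tcp_pos'],d@X,d@Y,s['width'],s['force'])
T0=np.load('top0.npy',allow_pickle=True).item();S0=np.load('side0.npy',allow_pickle=True).item()
T=save('top','top4.png');S=save('side','side4.png');np.save('top4.npy',T,allow_pickle=True);np.save('side4.npy',S,allow_pickle=True)
def crop(im,x,y,z):
    p=np.array([*(O+X*x+Y*y),z]);c=np.array(im['R'])@p+im['t'];u=int(im['cx']+im['fx']*c[0]/c[2]);v=int(im['cy']+im['fy']*c[1]/c[2])
    print('origin',u-15,v-11);return cv2.copyMakeBorder(cv2.resize(im['color'][v-11:v+12,u-15:u+16,::-1],None,fx=12,fy=12,interpolation=cv2.INTER_CUBIC),2,2,2,2,cv2.BORDER_CONSTANT)
a=np.hstack([crop(T0,.040,-.03,.05),crop(T,.173,-.03,.05)]);b=np.hstack([crop(S0,.045,0,.06),crop(S,.178,0,.06)])
cv2.imwrite('pics/cmp4.png',np.vstack([a,b]))
```

```text
[ 0.54522872 -0.093485    0.07179584] 0.16845736735361805 0.0012043517225765257 0.02476024106835359 [-0.17820696  5.19791603  5.6197678 ]
origin 229 196
origin 273 203
origin 233 195
origin 265 181
```

View pics/cmp4.png

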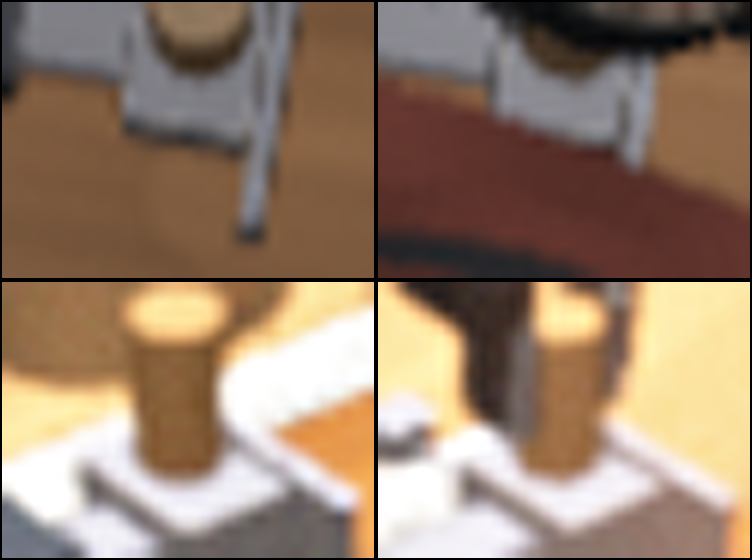

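The compare picture shows the same head corner in each view, start on the left and now on the right. In the top view the head's near-left top corner is at (126,120) then (496,112). In the side view the head's near top corner is at (183,528) then (566,528), and the plate's top corner at (352,500) then (730,498).

Run:
```python
from h import *
X=np.array([-.1203,-.9927])
T=np.load('top0.npy',allow_pickle=True).item();S=np.load('side0.npy',allow_pickle=True).item()
def f(im,o0,p0,o1,p1,z):
    q=[ray(im,o[0]+p[0]/12-.5,o[1]+p[1]/12-.5,z)[:2] for o,p in((o0,p0),(o1,p1))];d=q[1]-q[0];print((d@X*1e3).round(1),(d@[.9927,-.1203]*1e3).round(1))
f(T,(229,196),(124,118),(273,203),(116,110),.05)
f(T,(229,196),(243,148),(273,203),(240,146),.05)
f(S,(233,195),(181,248),(265,181),(188,248),.05)
f(S,(233,195),(350,220),(265,181),(352,218),.054)
```

```text
131.4 2.7
132.6 1.5
130.8 -1.8
132.6 -1.0
```

The measured extension is 130.8 to 132.6 mm against 132.5 mm from TCP travel, and 132.9 mm is needed. I add 0.8 mm, settle and hand in.

Request:
servo_tool(
  rows=[
    [0, 0, 0, -0.0001, -0.0008, 0, 1],
    [0, 0, 0, -0.0001, -0.0008, 0, 1],
    [0, 0, 0, -0.0001, -0.0008, 0, 1],
    [0, 0, 0, -0.0001, -0.0008, 0, 1],
  ],
)

```text
clock: 9.78
tcp_pos: [0.5452, -0.0942, 0.0718]
tcp_rot: [0.47, -0.468, 0.529, -0.529]
force: [-1.1, 5.4, 6.6]
width: 0.0244
```

Run:
```python
from h import *
X=np.array([-.1203,-.9927]);O=np.array([.5643,.0739])
S=save('side','side5.png');P=cloud(S);S0=np.load('side0.npy',allow_pickle=True).item();P0=cloud(S0)
s=get_state();print(s['clock'],(s['tcp_pos'][:2]-O)@X,s['force'],s['width'],abs(s['dq']).max())
# button height and clip patch, side view, start vs now
for Q in(P0,P):
    d=Q[...,:2]-O;gx=d@X;gy=d@[.9927,-.1203]
    m=(np.hypot(gx+.099,gy)<.009)&(Q[...,2]>.05);print('button z',np.median(Q[...,2][m]))
print('result',hand_in())
```

```text
9.825 0.16914159994154002 [0.08050991 5.41373646 7.35814977] 0.024457864511648407 0.001794211587409072
button z 0.07269937296329569
button z 0.06332850184410882
the job is handed in; nothing more can be done
result None
```

I pressed the lock button fully down, took the arm by its post and drew it out about 133 mm. I handed the job in at 9.8 s, still gripping the post at the mark; no verdict was reported.

- **Button:** the fingertips stopped 61 mm above the bench under 16 N. At hand-in the side camera showed the button 9.4 mm lower than at the start, so it stayed down.
- **Grip and rest:** the finger opening was 24.5 mm on the 26 mm post. The tool felt 5.4 N along the slide, close to the 5.7 N expected from the spring. The arm was at rest.
- **Setting:** the camera estimates of the extension needed were 132.3, 133.7 and 132.8 mm. The tool's travel gives about 133.1 mm. The camera checks on the head gave 130.8 to 132.6 mm before a last 0.7 mm step, so they disagree by 1 to 2 mm, within the 4 mm allowed.
- **Not confirmed:** the wrist hid the pointer and clip tongue from the top camera at the end, so I did not see them line up directly. I did not re-measure the clip or the other objects. I felt no sign of touching them, and the fingers stayed above the clip's height.
- **Failed check:** one side-view reading of the post during the pull was about 6 mm too far out. I took the cause to be a finger partly hiding the post and did not use it.

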